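# Load the setter rack in ware-board order

## Robot

A 6-joint arm with a two-finger parallel gripper is mounted at the origin on the work surface. World frame = base frame: x ahead of the robot, y to its left, z up, the work surface at z = 0. Lengths are in m, angles in degrees, forces in N, time in s.
With the tool pointing down it reaches from about 0.375 to 0.9 m from the base axis. Payload 3.1 kg.
Tool frame: the origin (TCP) lies where the fingers leave the gripper's body, on its centre line; the fingertips stand bot.tips_ahead ahead of it and the grasp point (between the pads) lies 51 mm ahead of it (bot.tips_ahead is the distance from the TCP to the fingertips, in m); z points along the fingers, x is the direction in which the jaws open and shut, and the axes are right-handed (so a half turn about z gives the same grasp; the last joint's range is limited). The gripper opens to 87 mm and grips with 3 to 60 N. Pads are 19 mm wide; open, the fingers measure 117 mm over their backs; the gripper's body (75 mm by 190 mm) begins 51 mm behind the grasp point.
Start: joints at [-83.623, 30.224, 82.088, -0, 67.689, -10.227], TCP at [0.179, -0.599, 0.292] pointing down, gripper open.
Joint ranges: [-176.69, 176.69], [-43.24, 126.21], [12.49, 139.97], [-82, 262], [0, 151.66], [-163.58, 163.58]. Speed limits (degrees/s): [159.86, 159.86, 180, 180, 180, 180].

## Interface

Orientations are given as a 3x3 rotation matrix whose columns are the frame's x, y, z axes.
In Python, from rig import bot, vision, nets gives the robot as it stands.
- The arm moves only by the tool play_rows, never from a script. Its argument "series" is a list of rows, each an object of numbers: "tx", "ty", "tz": the shift along the world's x, y, z as a fraction of full scale; "turn": the turn about the world's z as a fraction of full scale. A call has 1 to 10 rows; each row shifts and turns the commanded pose from where the row before left it; what a row does not reach is not made up. Full scale, the value 1, is 0.8 m for a shift and 60 degrees for a turn. A row lasts 1/10 s, in which the tool goes at most 50 mm and 8.59 degrees, less where a joint would pass 70% of its speed; a pose out of reach is approached as far as the arm can. A call with a number of a shift or a turn outside -1 to 1 is refused whole. A call with a gripper value outside its range is refused whole. "gripper" is the opening, from 0 (shut) to 1 (fully open), set as the call begins (left out, the last holds). The fingers move at their own pace and stop on an object; the grip force is fixed at half the most. Time passes only in rows, so rows that do not move let the fingers close. It gives the time, the measured TCP pose, the force and the opening at its end, in the units of the state.
- bot.read_state(): the state, without advancing time (a new reading comes with each control period).
- vision.capture(name): name is "side" or "top"; returns a dict with "pixels" (420x560x3 uint8, blue, green, red), "fx", "fy", "cx", "cy" (pixels), "extrinsics" (4x4, takes a point from camera to world coordinates). Camera axes: x right, y down, z forward; pixel columns grow to the right and rows downward; lengths in m; the calibration is good to about 2 mm. A picture is of the moment at which its call begins. There is no depth.
- bot.hand_in(): hands the job in, once; it reports no verdict.
Trained networks look in a picture, given as the dict that the camera call returned (one of the last four; its "shot" number tells which), for a name from the list of things; names that differ only in an ending like _2 or _b are one class to them, and where a whole thing is asked for, a point or a joint stands for the part that bears it (a point fixed in the world has none). Each returns a list of dicts, best first, with "confidence" (0 to 1); they miss things now and then, are a little off and sometimes report something else, mostly with a low value. They report only what shows in the picture. A call takes as long as a camera call. They do not tell look-alikes from the thing itself.
- nets.look_for(picture, query): "at" ([column, row] as shares, 0 to 1, of the picture: columns of its width, rows of its height, amid what is visible of it).
- nets.masks_of(picture, query): "region" (420x560 bool, what is visible of it) and "at" ([column, row] as shares, 0 to 1, of the picture: columns of its width, rows of its height, amid what is visible of it).
The state is a dict: "time_s": time; "joint_positions": joint angles; "qvel": joint speeds; "tau": joint torques, N m; "position": TCP position; "tcp_rot": TCP orientation; "force": force on the tool from outside, world axes, zero at the start; "moment": the same for the moment, N m; "opening": opening from 0.0 (shut) to 1.0 (fully open).
Only numpy, scipy, OpenCV 4.12 (cv2) and the standard library are available. Lean on these libraries where they do the work, as an engineer would, in place of code of your own. Each camera call takes 0.05 s, during which the arm holds its last target.

## Task

Move the four unglazed pots from the wooden ware board into the four pockets of the fireclay setter rack, one in each pocket, standing upright on the pocket floor. Keep their order: the pot nearest the ware board's steel handle goes in the pocket nearest the pack of cones, the next pot in the next pocket, and so on. Set them down gently and never let one tip over.

Things in the scene. Friction and masses are not known exactly. Their poses are not given: they have to be found in the camera images.
- tumbler_mid (a point): Open straight-sided tumbler, plain unglazed clay, round: 40 mm across the foot, 48 mm across the rim, 60 mm tall, 4 mm wall, about 0.11 kg. Loose, standing upright on its plaster bat on the ware board; z axis up. This point is on its axis, half-way up (30 mm above its underside).
- bottle_mid (a point): Small closed bud-vase bottle, plain unglazed clay, round: body 44 mm across up to 46 mm, then a narrow 16 mm neck with a 24 mm lip, 72 mm tall in all, about 0.16 kg. Loose, standing upright on its plaster bat on the ware board; z axis up. This point is on its axis, half-way up (36 mm above its underside).
- planter_mid (a point): Open square planter, plain unglazed clay: 44 x 44 mm, 56 mm tall, 5 mm wall, about 0.13 kg; its x and y axes are square to its faces. Loose, standing upright on its plaster bat on the ware board; z axis up. This point is on its axis, half-way up (28 mm above its underside).
- jar_mid (a point): Lidded jar (lid fixed on) with a small knob, plain unglazed clay, round: body 50 mm across, lid rim 53 mm across at 43 to 46 mm up, 62 mm tall to the top of the knob, about 0.17 kg. Loose, standing upright on its plaster bat on the ware board; z axis up. This point is on its axis, half-way up (31 mm above its underside).
- bat_tumbler: White plaster bat, 68 x 68 x 8 mm, fixed on the dark ware board, with the tumbler on it at the start (within 4 mm of its centre). The bats lie in a row 80 mm apart, in changing order. Origin: centre of its underside, 18 mm above the table. Its y axis runs along the row towards the board's steel handle, an arch 80 mm beyond the last bat's centre, 48 mm above the table.
- bat_bottle: White plaster bat, 68 x 68 x 8 mm, fixed on the dark ware board, with the bottle on it at the start (within 4 mm of its centre). The bats lie in a row 80 mm apart, in changing order. Origin: centre of its underside, 18 mm above the table. Its y axis runs along the row towards the board's steel handle, an arch 80 mm beyond the last bat's centre, 48 mm above the table.
- bat_planter: White plaster bat, 68 x 68 x 8 mm, fixed on the dark ware board, with the planter on it at the start (within 4 mm of its centre). The bats lie in a row 80 mm apart, in changing order. Origin: centre of its underside, 18 mm above the table. Its y axis runs along the row towards the board's steel handle, an arch 80 mm beyond the last bat's centre, 48 mm above the table.
- bat_jar: White plaster bat, 68 x 68 x 8 mm, fixed on the dark ware board, with the jar on it at the start (within 4 mm of its centre). The bats lie in a row 80 mm apart, in changing order. Origin: centre of its underside, 18 mm above the table. Its y axis runs along the row towards the board's steel handle, an arch 80 mm beyond the last bat's centre, 48 mm above the table.
- rack: Pale fireclay rack, 92 x 460 mm (x, y), fixed. Four pockets in a row, centres at y = +120, +40, -40, -120 mm, x = 0; each 76 x 72 mm (x, y) inside, floor 16 mm above the table, walls 6 mm higher and 8 mm wide. On a flat pad at each end, 195 mm from the middle: the cones on one, a plain square post 38 mm tall on the other. Origin: centre of the underside.
- cones: Pack of firing witness cones: three thin pale spikes in a row on a small brown clay block, 60 x 26 mm and 56 mm tall, fixed on the pad at one end of the setter rack (which end changes). Origin: centre of its underside.
Mind the look-alikes: they are no part of the job. Leave any orange, red or yellow look-alike of the part that bears bottle_mid alone.

How it is judged (in metres and radians):
At the end, for the whole second after the job is handed in: Each pot stands at rest and upright (0.12 rad) on a pocket floor of the rack (height within 4 mm), its axis within 16 mm of the pocket's centre in x and y, and the order counted from the cones equals the order they had on the ware board counted from the steel handle (x of tumbler_mid in the frame of rack between -0.016 and 0.016 m and (y of tumbler_mid in the frame of rack between 0.104 and 0.136 m or y of tumbler_mid in the frame of rack between 0.024 and 0.056 m or y of tumbler_mid in the frame of rack between -0.056 and -0.024 m or y of tumbler_mid in the frame of rack between -0.136 and -0.104 m) and z of tumbler_mid in the frame of rack between 0.042 and 0.05 m and angle between each of tumbler_mid, bottle_mid, planter_mid, jar_mid's own z axis and vertical below 0.12 rad and linear speed of each of tumbler, bottle, planter, jar below 0.02 m/s and x of bottle_mid in the frame of rack between -0.016 and 0.016 m and (y of bottle_mid in the frame of rack between 0.104 and 0.136 m or y of bottle_mid in the frame of rack between 0.024 and 0.056 m or y of bottle_mid in the frame of rack between -0.056 and -0.024 m or y of bottle_mid in the frame of rack between -0.136 and -0.104 m) and z of bottle_mid in the frame of rack between 0.048 and 0.056 m and x of planter_mid in the frame of rack between -0.016 and 0.016 m and (y of planter_mid in the frame of rack between 0.104 and 0.136 m or y of planter_mid in the frame of rack between 0.024 and 0.056 m or y of planter_mid in the frame of rack between -0.056 and -0.024 m or y of planter_mid in the frame of rack between -0.136 and -0.104 m) and z of planter_mid in the frame of rack between 0.04 and 0.048 m and x of jar_mid in the frame of rack between -0.016 and 0.016 m and (y of jar_mid in the frame of rack between 0.104 and 0.136 m or y of jar_mid in the frame of rack between 0.024 and 0.056 m or y of jar_mid in the frame of rack between -0.056 and -0.024 m or y of jar_mid in the frame of rack between -0.136 and -0.104 m) and z of jar_mid in the frame of rack between 0.043 and 0.051 m and ((y of bat_tumbler in the frame of bat_bottle above 0 m and ((horizontal distance between tumbler_mid and cones below 0.115 m and horizontal distance between bottle_mid and cones above 0.115 m) or (horizontal distance between tumbler_mid and cones below 0.195 m and horizontal distance between bottle_mid and cones above 0.195 m) or (horizontal distance between tumbler_mid and cones below 0.275 m and horizontal distance between bottle_mid and cones above 0.275 m))) or (y of bat_tumbler in the frame of bat_bottle below 0 m and ((horizontal distance between bottle_mid and cones below 0.115 m and horizontal distance between tumbler_mid and cones above 0.115 m) or (horizontal distance between bottle_mid and cones below 0.195 m and horizontal distance between tumbler_mid and cones above 0.195 m) or (horizontal distance between bottle_mid and cones below 0.275 m and horizontal distance between tumbler_mid and cones above 0.275 m)))) and ((y of bat_tumbler in the frame of bat_planter above 0 m and ((horizontal distance between tumbler_mid and cones below 0.115 m and horizontal distance between planter_mid and cones above 0.115 m) or (horizontal distance between tumbler_mid and cones below 0.195 m and horizontal distance between planter_mid and cones above 0.195 m) or (horizontal distance between tumbler_mid and cones below 0.275 m and horizontal distance between planter_mid and cones above 0.275 m))) or (y of bat_tumbler in the frame of bat_planter below 0 m and ((horizontal distance between planter_mid and cones below 0.115 m and horizontal distance between tumbler_mid and cones above 0.115 m) or (horizontal distance between planter_mid and cones below 0.195 m and horizontal distance between tumbler_mid and cones above 0.195 m) or (horizontal distance between planter_mid and cones below 0.275 m and horizontal distance between tumbler_mid and cones above 0.275 m)))) and ((y of bat_tumbler in the frame of bat_jar above 0 m and ((horizontal distance between tumbler_mid and cones below 0.115 m and horizontal distance between jar_mid and cones above 0.115 m) or (horizontal distance between tumbler_mid and cones below 0.195 m and horizontal distance between jar_mid and cones above 0.195 m) or (horizontal distance between tumbler_mid and cones below 0.275 m and horizontal distance between jar_mid and cones above 0.275 m))) or (y of bat_tumbler in the frame of bat_jar below 0 m and ((horizontal distance between jar_mid and cones below 0.115 m and horizontal distance between tumbler_mid and cones above 0.115 m) or (horizontal distance between jar_mid and cones below 0.195 m and horizontal distance between tumbler_mid and cones above 0.195 m) or (horizontal distance between jar_mid and cones below 0.275 m and horizontal distance between tumbler_mid and cones above 0.275 m)))) and ((y of bat_bottle in the frame of bat_planter above 0 m and ((horizontal distance between bottle_mid and cones below 0.115 m and horizontal distance between planter_mid and cones above 0.115 m) or (horizontal distance between bottle_mid and cones below 0.195 m and horizontal distance between planter_mid and cones above 0.195 m) or (horizontal distance between bottle_mid and cones below 0.275 m and horizontal distance between planter_mid and cones above 0.275 m))) or (y of bat_bottle in the frame of bat_planter below 0 m and ((horizontal distance between planter_mid and cones below 0.115 m and horizontal distance between bottle_mid and cones above 0.115 m) or (horizontal distance between planter_mid and cones below 0.195 m and horizontal distance between bottle_mid and cones above 0.195 m) or (horizontal distance between planter_mid and cones below 0.275 m and horizontal distance between bottle_mid and cones above 0.275 m)))) and ((y of bat_bottle in the frame of bat_jar above 0 m and ((horizontal distance between bottle_mid and cones below 0.115 m and horizontal distance between jar_mid and cones above 0.115 m) or (horizontal distance between bottle_mid and cones below 0.195 m and horizontal distance between jar_mid and cones above 0.195 m) or (horizontal distance between bottle_mid and cones below 0.275 m and horizontal distance between jar_mid and cones above 0.275 m))) or (y of bat_bottle in the frame of bat_jar below 0 m and ((horizontal distance between jar_mid and cones below 0.115 m and horizontal distance between bottle_mid and cones above 0.115 m) or (horizontal distance between jar_mid and cones below 0.195 m and horizontal distance between bottle_mid and cones above 0.195 m) or (horizontal distance between jar_mid and cones below 0.275 m and horizontal distance between bottle_mid and cones above 0.275 m)))) and ((y of bat_planter in the frame of bat_jar above 0 m and ((horizontal distance between planter_mid and cones below 0.115 m and horizontal distance between jar_mid and cones above 0.115 m) or (horizontal distance between planter_mid and cones below 0.195 m and horizontal distance between jar_mid and cones above 0.195 m) or (horizontal distance between planter_mid and cones below 0.275 m and horizontal distance between jar_mid and cones above 0.275 m))) or (y of bat_planter in the frame of bat_jar below 0 m and ((horizontal distance between jar_mid and cones below 0.115 m and horizontal distance between planter_mid and cones above 0.115 m) or (horizontal distance between jar_mid and cones below 0.195 m and horizontal distance between planter_mid and cones above 0.195 m) or (horizontal distance between jar_mid and cones below 0.275 m and horizontal distance between planter_mid and cones above 0.275 m))))); the robot touches nothing.
It fails at once if a pot is tipped over (angle between any of tumbler_mid, bottle_mid, planter_mid, jar_mid's own z axis and vertical above 0.6 rad).
It fails at once if a pot strikes or is pressed on the rack hard (over 60 N) (contact force between any of tumbler, bottle, planter, jar and rack above 60 N).
It also fails if it takes over 90 s, if anything falls off the work surface, if the arm or the gripper's body presses on something with over 40 N, if the wrist force passes 120 N, or if a joint passes its speed limit or range.

## Working session

There is one attempt and no reset: what is moved stays moved. The work goes in short steps, Python scripts to look and compute and a tool call to move; the robot and the scene stay as the last step left them, time stands still between calls to the robot, and variables do not carry over. Pictures are saved under pics/ and viewed, and the job is handed in when it is done.

Besides the shell and the picture viewer there is one more tool, called after "Call:" as name(argument=value, ...), one argument or row to a line, values as JSON. play_rows: Moves the arm, as the interface text tells. Shift numbers are shares of 0.8 m and turn numbers shares of 60 degrees, none past 1 either way. Its arguments: {"type":"object","properties":{"series":{"type":"array"},"gripper":{"type":"number"}},"required":["series"]}

```bash
mkdir -p pics; python3 - <<'E'
from rig import bot,vision,nets
import cv2,numpy as np
s=bot.read_state();print(s, bot.tips_ahead)
for n in("top","side"):
    p=vision.capture(n);cv2.imwrite(f"pics/{n}0.png",p["pixels"]);print(n,p["fx"],p["cx"],p["cy"],np.round(p["extrinsics"],3).tolist())
    for q in["tumbler_mid","bottle_mid","planter_mid","jar_mid","bat_tumbler","bat_bottle","bat_planter","bat_jar","rack","cones"]:
        print(q,[(np.round(np.array(d["at"])*[560,420],1).tolist(),round(d["confidence"],2)) for d in nets.look_for(p,q)[:4]])
E
```

```text
{'time_s': 0.0, 'joint_positions': array([-8.36237133e+01,  3.02756687e+01,  8.21557821e+01, -2.75551521e-04,
        6.76886008e+01, -1.02251223e+01]), 'qvel': array([-0.00811476, -0.03603456, -0.10392113,  0.10644119,  0.00295135,
        0.05745639]), 'tau': array([-8.92316293e-04, -4.40043104e+01, -1.76594013e+01,  6.34066109e-02,
        5.82757720e-02, -1.55392790e-04]), 'position': array([ 0.1785547 , -0.59834884,  0.29131018]), 'tcp_rot': array([[ 2.85713443e-01, -9.58315069e-01, -2.37120103e-04],
       [-9.58312878e-01, -2.85713305e-01,  2.08183849e-03],
       [-2.06280556e-03, -3.67573994e-04, -9.99997805e-01]]), 'force': array([-0.69610534,  0.87030718, -0.05266034]), 'moment': array([ 0.00860273,  0.04288042, -0.0538472 ]), 'opening': 1.001468439728292} 0.0697
top 386.83682718385825 281.16695614932445 209.7343561499642 [[-0.019, -0.995, 0.098, 0.42], [-1.0, 0.019, 0.008, -0.02], [-0.01, -0.098, -0.995, 0.71], [0.0, 0.0, 0.0, 1.0]]
tumbler_mid [([303.2, 229.4], 0.94)]
bottle_mid [([308.8, 286.4], 0.96), ([250.6, 228.3], 0.93), ([188.6, 295.7], 0.86), ([253.2, 295.4], 0.8
[... 224 characters left out ...]
 236.6], 0.73)]
rack [([291.2, 127.1], 0.95)]
cones [([394.3, 128.8], 0.92), ([352.0, 229.8], 0.29)]
side 380.28361156627415 277.62821451254007 218.17204434573003 [[-0.928, -0.193, 0.318, 0.274], [-0.372, 0.486, -0.791, 0.531], [-0.002, -0.853, -0.523, 0.416], [0.0, 0.0, 0.0, 1.0]]
tumbler_mid [([308.3, 207.0], 0.78)]
bottle_mid [([367.0, 231.6], 0.85), ([341.4, 317.4], 0.85), ([356.3, 266.3], 0.81), ([290.9, 237.4], 0.74)]
planter_mid [([319.9, 190.4], 0.72)]
jar_mid [([335.9, 173.1], 0.9)]
bat_tumbler [([319.1, 234.2], 0.68)]
bat_bottle [([292.7, 260.4], 0.77)]
bat_planter [([191.5, 233.4], 0.36)]
bat_jar [([342.1, 195.9], 0.66)]
rack [([192.3, 234.6], 0.79)]
cones [([256.6, 174.7], 0.89)]
```

View pics/top0.png

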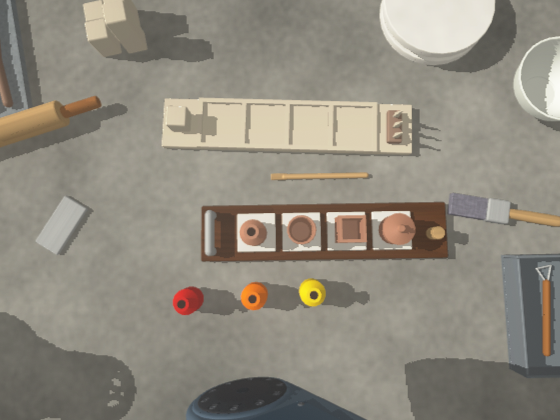

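View pics/side0.png

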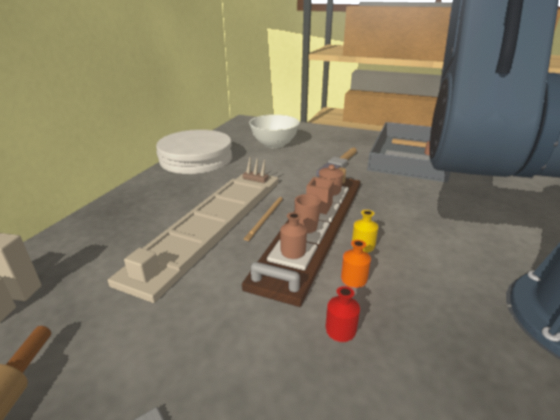

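```bash
cat > h.py <<'E'
import numpy as np,cv2
def ray(p,uv,z):
    E=p["extrinsics"];uv=np.atleast_2d(np.asarray(uv,float))
    d=np.c_[(uv[:,0]-p["cx"])/p["fx"],(uv[:,1]-p["cy"])/p["fy"],np.ones(len(uv))]@E[:3,:3].T
    t=(z-E[2,3])/d[:,2]
    return (E[:3,3]+d*t[:,None])
def proj(p,X):
    E=p["extrinsics"];X=(np.atleast_2d(X)-E[:3,3])@E[:3,:3]
    return np.c_[X[:,0]/X[:,2]*p["fx"]+p["cx"],X[:,1]/X[:,2]*p["fy"]+p["cy"]]
E
python3 - <<'E'
from rig import bot,vision,nets
from h import *
p=vision.capture("top");im=p["pixels"]
m=nets.masks_of(p,"rack")[0]["region"].astype(np.uint8)
c=max(cv2.findContours(m,0,2)[0],key=cv2.contourArea)[:,0]
w=ray(p,c,0.022)[:,:2].astype(np.float32)
r=cv2.minAreaRect(w);print("rack",r)
print("cones",ray(p,[394.3,128.8],.04))
hsv=cv2.cvtColor(im,cv2.COLOR_BGR2HSV)
# bats: white
roi=np.zeros(im.shape[:2],np.uint8);roi[200:265,200:450]=1
wm=((hsv[...,1]<60)&(hsv[...,2]>150)).astype(np.uint8)*roi
ys,xs=np.nonzero(wm); 
n,l,st,ce=cv2.connectedComponentsWithStats(wm)
for i in range(1,n):
    if st[i,4]>60:
        ys,xs=np.nonzero(l==i);print(st[i],cv2.minAreaRect(ray(p,np.c_[xs,ys],.026)[:,:2].astype(np.float32)))
for q,z in(("tumbler_mid",.086),("bottle_mid",.098),("planter_mid",.082),("jar_mid",.072)):
    for d in nets.masks_of(p,q)[:2]:
        m=d["region"].astype(np.uint8)
        ys,xs=np.nonzero(m);print(q,d["confidence"],xs.min(),xs.max(),ys.min(),ys.max(),"hsvmean",hsv[m>0].mean(0))
cv2.imwrite("pics/crop1.png",cv2.resize(im[85:315,150:460],None,fx=2.55,fy=2.55,interpolation=cv2.INTER_CUBIC))
s=vision.capture("side");cv2.imwrite("pics/crops.png",cv2.resize(s["pixels"][150:350,220:400],None,fx=3,fy=3,interpolation=cv2.INTER_CUBIC))
E
```

```text
rack ((0.6436952948570251, -0.028034672141075134), (0.4528265595436096, 0.10012468695640564), 86.70594787597656)
cones [[ 0.6262045  -0.21823784  0.04      ]]
[200 200 249  33 870] ((0.479532927274704, -0.09074483811855316), (0.05712312087416649, 0.4408775269985199), 0.11862089484930038)
[205 210   6  45 218] ((0.45046254992485046, 0.1163107380270958), (0.07788871973752975, 0.008899019099771976), 0.04553651437163353)
[371 211  41  39 586] ((0.44779571890830994, -0.20765945315361023), (0.06892707198858261, 0.06704006344079971), 88.90403747558594)
[237 213  39  39 892] ((0.4487425684928894, 0.030523523688316345), (0.06699584424495697, 0.0676204040646553), 89.57874298095703)
[281 212  40  39 759] ((0.4486277997493744, -0.048208121210336685), (0.06745931506156921, 0.06751704961061478), 0.014202261343598366)
[326 212  41  39 604] ((0.4482406973838806, -0.1282733976840973), (0.06720976531505585, 0.0684899240732193), 0.25308728218078613)
[227 261 119   4 325] ((0.3941771984100342, -0.021513134241104126), (0.20698611438274384, 0.005215489771217108), 88.9588394165039)
[359 261  29   4  97] ((0.39140206575393677, -0.17392250895500183), (0.04891574755311012, 0.00520795863121748), 88.95452880859375)
tumbler_mid 0.74 287 315 215 242 hsvmean [ 10.59968102  94.23444976 147.90590112]
bottle_mid 0.97 300 325 277 305 hsvmean [ 24.48743719 187.78056951 206.9681742 ]
bottle_mid 0.93 173 204 286 313 hsvmean [  2.37829912 162.76246334 161.13049853]
planter_mid 0.7 335 366 215 242 hsvmean [ 10.49266504  98.4193154  160.3606357 ]
planter_mid 0.37 240 266 219 245 hsvmean [ 10.83820998  93.8605852  162.47160069]
jar_mid 0.92 379 415 213 244 hsvmean [ 10.30993521 105.02483801 175.8812095 ]
```

View pics/crop1.png

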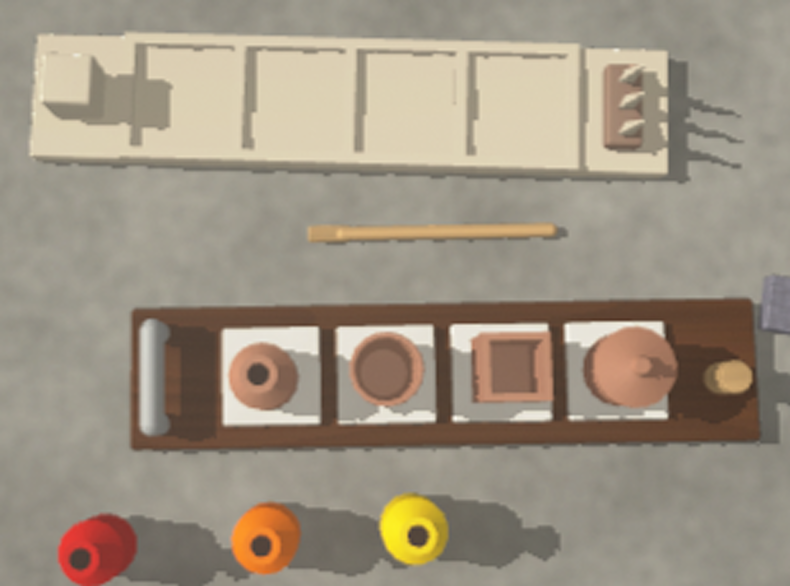

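View pics/crops.png

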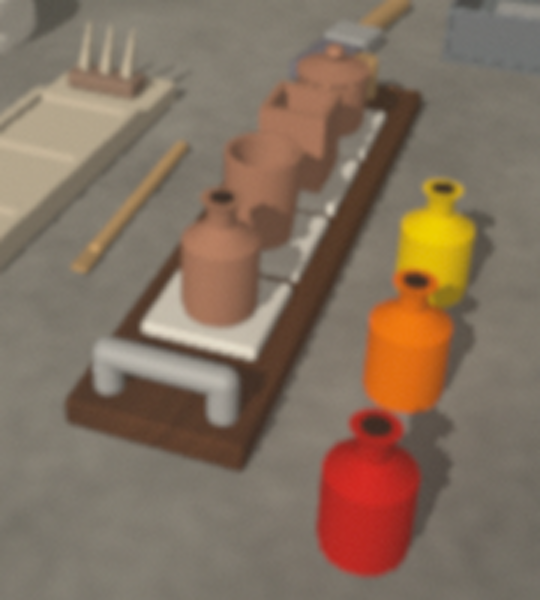

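```bash
python3 - <<'E'
from rig import bot,vision,nets
from h import *
from scipy.optimize import least_squares
p=vision.capture("top");im=p["pixels"].copy()
# crop feature points (px = crop/2.55+off): wall -y edges
f=2.55
def px(x,y): return np.array([(x+.5)/f-.5+150,(y+.5)/f-.5+85])
ob=[(134,95,.156),(244,95,.076),(356,95,-.004),(468,100,-.084),(580,100,-.164)]
top=[(150,37),(300,41),(450,45),(560,48)]
W=[ray(p,px(a,b),.022)[0,:2] for a,b,_ in ob]; T=[ray(p,px(a,b),.022)[0,:2] for a,b in top]
def res(v):
    R=np.array([[np.cos(v[2]),-np.sin(v[2])],[np.sin(v[2]),np.cos(v[2])]])
    return [((w-v[:2])@R)[1]-o[2] for w,o in zip(W,ob)]+[((t-v[:2])@R)[0]-.046 for t in T]
s=least_squares(res,[.64,-.03,0]);v=s.x;print("rack",v[:2],np.degrees(v[2]),np.round(s.fun*1000,1))
R=np.array([[np.cos(v[2]),-np.sin(v[2])],[np.sin(v[2]),np.cos(v[2])]])
for y in(-.12,-.04,.04,.12): print(y,v[:2]+R@[0,y])
big=cv2.resize(im[85:275,150:460],None,fx=f,fy=f,interpolation=cv2.INTER_CUBIC)
def draw(X,c):
    q=(proj(p,X)-[150,85]+.5)*f-.5;cv2.polylines(big,[np.round(q).astype(int)],True,c,1)
for y in(-.12,-.04,.04,.12):
    draw([[*(v[:2]+R@[sx*.038,y+sy*.036]),.022] for sx,sy in((-1,-1),(-1,1),(1,1),(1,-1))],(0,0,255))
draw([[*(v[:2]+R@[sx*.046,sy*.23]),.022] for sx,sy in((-1,-1),(-1,1),(1,1),(1,-1))],(255,0,0))
def circ(x,y,z,r): a=np.linspace(0,6.28,60);draw(np.c_[x+r*np.cos(a),y+r*np.sin(a),z+0*a],(0,255,0))
# pots from masks/rims: initial = bat centres
pots=[("b",.4487,.0305),("t",.4486,-.0482),("p",.4482,-.1283),("j",.4478,-.2077)]
circ(pots[0][1],pots[0][2],.098,.012);circ(pots[1][1],pots[1][2],.086,.024);circ(pots[3][1],pots[3][2],.0705,.0265)
x,y=pots[2][1:];draw([[x+a*.022,y+b*.022,.082] for a,b in((-1,-1),(-1,1),(1,1),(1,-1))],(0,255,0))
cv2.imwrite("pics/ov.png",big)
E
```

```text
rack [ 0.64183763 -0.02849499] -2.8711516354103988 [-0.4  0.5  0.1 -0.1 -0.1 -0.   0.   0.  -0. ]
-0.12 [ 0.63582682 -0.14834436]
-0.04 [ 0.63983403 -0.06844478]
0.04 [0.64384123 0.01145479]
0.12 [0.64784844 0.09135437]
```

View pics/ov.png

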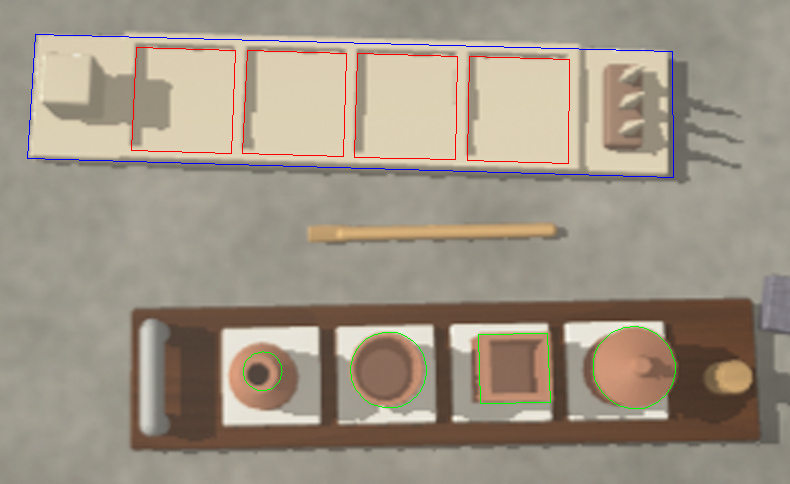

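Call:
play_rows(
  series=[
    {"tx":0.0168,"ty":0.0393,"turn":0.0612},
    {"tx":0.0168,"ty":0.0393,"turn":0.0612},
    {"tx":0.0168,"ty":0.0393,"turn":0.0612},
    {"tx":0.0168,"ty":0.0393,"turn":0.0612},
    {"tx":0.0168,"ty":0.0393,"turn":0.0612},
    {"tx":0.0168,"ty":0.0393,"turn":0.0612},
    {"tx":0.0168,"ty":0.0393,"turn":0.0612},
    {"tx":0.0168,"ty":0.0393,"turn":0.0612},
    {"tx":0.0168,"ty":0.0393,"turn":0.0612},
    {"tx":0.0168,"ty":0.0393,"turn":0.0612},
  ],
  gripper=1,
)

```text
invalid input
```

Call:
play_rows(
  series=[
    {"tx":0.0168,"ty":0.0393,"turn":0.0612},
    {"tx":0.0168,"ty":0.0393,"turn":0.0612},
    {"tx":0.0168,"ty":0.0393,"turn":0.0612},
    {"tx":0.0168,"ty":0.0393,"turn":0.0612},
    {"tx":0.0168,"ty":0.0393,"turn":0.0612},
    {"tx":0.0168,"ty":0.0393,"turn":0.0612},
    {"tx":0.0168,"ty":0.0393,"turn":0.0612},
    {"tx":0.0168,"ty":0.0393,"turn":0.0612},
    {"tx":0.0168,"ty":0.0393,"turn":0.0612},
    {"tx":0.0168,"ty":0.0393,"turn":0.0612},
  ],
)

```text
invalid input
```

Call:
play_rows(
  series=[
    {"tx":0},
    {"tx":0},
  ],
)

```text
invalid input
```

Call:
play_rows(
  series=[
    {"tx":0,"ty":0,"tz":0,"turn":0},
  ],
)

```text
time_s: 1.6
position: [0.1786, -0.5989, 0.2923]
tcp_rot: [[0.286, -0.958, -0.0], [-0.958, -0.286, -0.0], [0.0, 0.0, -1.0]]
force: [0.1, -0.1, 0.2]
opening: 1.003
```

Call:
play_rows(
  series=[
    {"tx":0.0168,"ty":0.0393,"tz":0,"turn":0.0612},
    {"tx":0.0168,"ty":0.0393,"tz":0,"turn":0.0612},
    {"tx":0.0168,"ty":0.0393,"tz":0,"turn":0.0612},
    {"tx":0.0168,"ty":0.0393,"tz":0,"turn":0.0612},
    {"tx":0.0168,"ty":0.0393,"tz":0,"turn":0.0612},
    {"tx":0.0168,"ty":0.0393,"tz":0,"turn":0.0612},
    {"tx":0.0168,"ty":0.0393,"tz":0,"turn":0.0612},
    {"tx":0.0168,"ty":0.0393,"tz":0,"turn":0.0612},
    {"tx":0.0168,"ty":0.0393,"tz":0,"turn":0.0612},
    {"tx":0.0168,"ty":0.0393,"tz":0,"turn":0.0612},
  ],
  gripper=1,
)

```text
time_s: 2.6
position: [0.3134, -0.2834, 0.2925]
tcp_rot: [[0.803, -0.595, 0.001], [-0.595, -0.803, -0.001], [0.001, 0.0, -1.0]]
force: [1.3, -0.4, -0.2]
opening: 0.998
```

Call:
play_rows(
  series=[
    {"tx":0.0168,"ty":0.0393,"tz":0,"turn":0.0612},
    {"tx":0.0168,"ty":0.0393,"tz":0,"turn":0.0612},
    {"tx":0.0168,"ty":0.0393,"tz":0,"turn":0.0612},
    {"tx":0.0168,"ty":0.0393,"tz":0,"turn":0.0612},
    {"tx":0.0168,"ty":0.0393,"tz":0,"turn":0.0612},
    {"tx":0.0168,"ty":0.0393,"tz":0,"turn":0.0612},
    {"tx":0.0168,"ty":0.0393,"tz":0,"turn":0.0612},
    {"tx":0.0168,"ty":0.0393,"tz":0,"turn":0.0612},
    {"tx":0.0168,"ty":0.0393,"tz":0,"turn":0.0612},
    {"tx":0.0168,"ty":0.0393,"tz":0,"turn":0.0612},
  ],
)

```text
time_s: 3.6
position: [0.448, 0.0313, 0.2925]
tcp_rot: [[1.0, 0.004, 0.001], [0.004, -1.0, -0.0], [0.001, 0.0, -1.0]]
force: [0.1, -0.2, 0.4]
opening: 1.0
```

Call:
play_rows(
  series=[
    {"tx":0,"ty":0,"tz":0,"turn":0},
    {"tx":0,"ty":0,"tz":0,"turn":0},
    {"tx":0,"ty":0,"tz":0,"turn":0},
  ],
)

```text
time_s: 3.9
position: [0.447, 0.0293, 0.2922]
tcp_rot: [[1.0, -0.0, -0.0], [-0.0, -1.0, -0.0], [-0.0, 0.0, -1.0]]
force: [0.7, -0.4, -0.5]
opening: 0.997
```

Call:
play_rows(
  series=[
    {"tx":0,"ty":0,"tz":-0.03,"turn":0},
    {"tx":0,"ty":0,"tz":-0.03,"turn":0},
    {"tx":0,"ty":0,"tz":-0.03,"turn":0},
    {"tx":0,"ty":0,"tz":-0.03,"turn":0},
    {"tx":0,"ty":0,"tz":-0.03,"turn":0},
    {"tx":0,"ty":0,"tz":-0.03,"turn":0},
    {"tx":0,"ty":0,"tz":-0.02,"turn":0},
    {"tx":0,"ty":0,"tz":-0.015,"turn":0},
    {"tx":0,"ty":0,"tz":-0.01,"turn":0},
    {"tx":0,"ty":0,"tz":-0.007,"turn":0},
  ],
)

```text
time_s: 4.9
position: [0.4474, 0.029, 0.1062]
tcp_rot: [[1.0, -0.001, -0.0], [-0.001, -1.0, -0.0], [-0.0, 0.0, -1.0]]
force: [0.5, 0.1, -0.5]
opening: 1.003
```

```bash
python3 - <<'E'
from rig import bot,vision
import cv2
print(bot.read_state()["position"])
a=vision.capture("side")["pixels"]
cv2.imwrite("pics/s1.png",cv2.resize(a[120:330,180:440],None,fx=2.8,fy=2.8))
E
```

```text
[0.44739684 0.02896513 0.10624406]
```

View pics/s1.png

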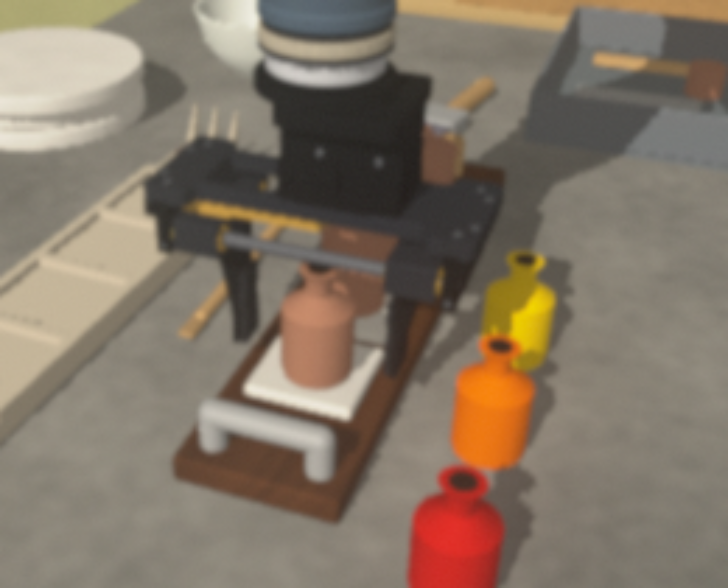

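The jaws straddle the clay bottle at crop (318,335). The coloured look-alikes stand clear at the lower right, so I can close.

Call:
play_rows(
  series=[
    {"tx":0,"ty":0,"tz":0,"turn":0},
    {"tx":0,"ty":0,"tz":0,"turn":0},
    {"tx":0,"ty":0,"tz":0,"turn":0},
    {"tx":0,"ty":0,"tz":0,"turn":0},
    {"tx":0,"ty":0,"tz":0,"turn":0},
    {"tx":0,"ty":0,"tz":0,"turn":0},
    {"tx":0,"ty":0,"tz":0,"turn":0},
    {"tx":0,"ty":0,"tz":0,"turn":0},
  ],
  gripper=0,
)

```text
time_s: 5.75
position: [0.4473, 0.03, 0.1067]
tcp_rot: [[1.0, 0.001, -0.0], [0.001, -1.0, 0.0], [-0.0, -0.0, -1.0]]
force: [-0.0, -0.3, 1.7]
opening: 0.5
```

Call:
play_rows(
  series=[
    {"tx":0,"ty":0,"tz":0.01,"turn":0},
    {"tx":0,"ty":0,"tz":0.02,"turn":0},
    {"tx":0,"ty":0,"tz":0.03,"turn":0},
    {"tx":0,"ty":0,"tz":0.03,"turn":0},
    {"tx":0,"ty":0,"tz":0.03,"turn":0},
    {"tx":0,"ty":0,"tz":0.03,"turn":0},
  ],
)

```text
time_s: 6.35
position: [0.447, 0.03, 0.2279]
tcp_rot: [[1.0, 0.001, -0.0], [0.001, -1.0, 0.0], [-0.0, -0.0, -1.0]]
force: [-0.3, -0.2, -1.3]
opening: 0.499
```

Call:
play_rows(
  series=[
    {"tx":0.0236,"ty":-0.0223,"tz":0,"turn":0},
    {"tx":0.0236,"ty":-0.0223,"tz":0,"turn":0},
    {"tx":0.0236,"ty":-0.0223,"tz":0,"turn":0},
    {"tx":0.0236,"ty":-0.0223,"tz":0,"turn":0},
    {"tx":0.0236,"ty":-0.0223,"tz":0,"turn":0},
    {"tx":0.0236,"ty":-0.0223,"tz":0,"turn":0},
    {"tx":0.0236,"ty":-0.0223,"tz":0,"turn":0},
    {"tx":0.0236,"ty":-0.0223,"tz":0,"turn":0},
    {"tx":0.0236,"ty":-0.0223,"tz":0,"turn":0},
    {"tx":0.0236,"ty":-0.0223,"tz":0,"turn":0},
  ],
)

```text
time_s: 7.35
position: [0.6364, -0.149, 0.2266]
tcp_rot: [[1.0, 0.001, -0.001], [0.001, -1.0, 0.001], [-0.001, -0.001, -1.0]]
force: [0.6, 0.5, -1.2]
opening: 0.498
```

Call:
play_rows(
  series=[
    {"tx":0,"ty":0,"tz":0,"turn":0},
    {"tx":0,"ty":0,"tz":0,"turn":0},
    {"tx":0,"ty":0,"tz":0,"turn":0},
  ],
)

```text
time_s: 7.65
position: [0.635, -0.1475, 0.2263]
tcp_rot: [[1.0, 0.001, -0.002], [0.001, -1.0, 0.001], [-0.002, -0.001, -1.0]]
force: [0.2, 0.4, -1.6]
opening: 0.495
```

```bash
python3 - <<'E'
from rig import bot,vision
import cv2
print(bot.read_state()["position"])
a=vision.capture("side")["pixels"]
cv2.imwrite("pics/s2.png",cv2.resize(a[100:310,100:380],None,fx=2.6,fy=2.6))
E
```

```text
[ 0.63497191 -0.14754262  0.22628191]
```

View pics/s2.png

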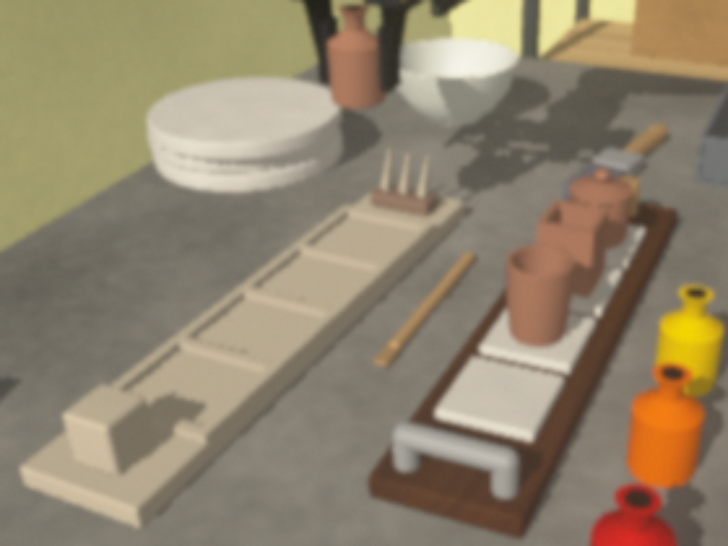

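The bottle hangs upright in the jaws at crop (352,60). The pocket next to the cones, at (350,240), is free, so I lower it there.

Call:
play_rows(
  series=[
    {"tx":0,"ty":0,"tz":-0.03,"turn":0},
    {"tx":0,"ty":0,"tz":-0.03,"turn":0},
    {"tx":0,"ty":0,"tz":-0.03,"turn":0},
    {"tx":0,"ty":0,"tz":-0.03,"turn":0},
    {"tx":0,"ty":0,"tz":-0.02,"turn":0},
    {"tx":0,"ty":0,"tz":-0.01,"turn":0},
    {"tx":0,"ty":0,"tz":-0.005,"turn":0},
    {"tx":0,"ty":0,"tz":-0.003,"turn":0},
    {"tx":0,"ty":0,"tz":-0.002,"turn":0},
    {"tx":0,"ty":0,"tz":0,"turn":0},
  ],
)

```text
time_s: 8.7
position: [0.6366, -0.1487, 0.0993]
tcp_rot: [[1.0, 0.001, 0.001], [0.001, -1.0, -0.001], [0.001, 0.001, -1.0]]
force: [-0.2, -0.6, -2.2]
opening: 0.495
```

Call:
play_rows(
  series=[
    {"tx":0,"ty":0,"tz":-0.001,"turn":0},
    {"tx":0,"ty":0,"tz":0,"turn":0},
    {"tx":0,"ty":0,"tz":0,"turn":0},
  ],
)

```text
time_s: 9.0
position: [0.6363, -0.1486, 0.0981]
tcp_rot: [[1.0, 0.001, 0.0], [0.001, -1.0, -0.0], [0.0, 0.0, -1.0]]
force: [0.4, 0.5, -1.2]
opening: 0.495
```

Call:
play_rows(
  series=[
    {"tx":0,"ty":0,"tz":-0.001,"turn":0},
    {"tx":0,"ty":0,"tz":0,"turn":0},
    {"tx":0,"ty":0,"tz":0,"turn":0},
  ],
)

```text
time_s: 9.3
position: [0.6362, -0.1485, 0.097]
tcp_rot: [[1.0, 0.001, -0.0], [0.001, -1.0, 0.0], [-0.0, -0.0, -1.0]]
force: [-0.7, -0.4, -1.4]
opening: 0.499
```

Call:
play_rows(
  series=[
    {"tx":0,"ty":0,"tz":-0.0005,"turn":0},
    {"tx":0,"ty":0,"tz":0,"turn":0},
    {"tx":0,"ty":0,"tz":0,"turn":0},
    {"tx":0,"ty":0,"tz":0,"turn":0},
    {"tx":0,"ty":0,"tz":0,"turn":0},
  ],
  gripper=0.9,
)

```text
time_s: 9.8
position: [0.6363, -0.1486, 0.0968]
tcp_rot: [[1.0, 0.001, 0.0], [0.001, -1.0, -0.0], [0.0, 0.0, -1.0]]
force: [-0.4, -0.5, 0.3]
opening: 0.852
```

Call:
play_rows(
  series=[
    {"tx":0,"ty":0,"tz":0.01,"turn":0},
    {"tx":0,"ty":0,"tz":0.02,"turn":0},
    {"tx":0,"ty":0,"tz":0.03,"turn":0},
    {"tx":0,"ty":0,"tz":0.03,"turn":0},
    {"tx":0,"ty":0,"tz":0.03,"turn":0},
    {"tx":0,"ty":0,"tz":0.03,"turn":0},
  ],
)

```text
time_s: 10.4
position: [0.6364, -0.1485, 0.2193]
tcp_rot: [[1.0, 0.001, 0.002], [0.001, -1.0, -0.001], [0.002, 0.001, -1.0]]
force: [0.1, -0.8, 0.2]
opening: 0.901
```

Call:
play_rows(
  series=[
    {"tx":-0.0293,"ty":0.0158,"tz":0,"turn":0},
    {"tx":-0.0293,"ty":0.0158,"tz":0,"turn":0},
    {"tx":-0.0293,"ty":0.0158,"tz":0,"turn":0},
    {"tx":-0.0293,"ty":0.0158,"tz":0,"turn":0},
    {"tx":-0.0293,"ty":0.0158,"tz":0,"turn":0},
    {"tx":-0.0293,"ty":0.0158,"tz":0,"turn":0},
    {"tx":-0.0293,"ty":0.0158,"tz":0,"turn":0},
    {"tx":-0.0293,"ty":0.0158,"tz":0,"turn":0},
    {"tx":0,"ty":0,"tz":0,"turn":0},
  ],
  gripper=1,
)

```text
time_s: 11.3
position: [0.4449, -0.0454, 0.2175]
tcp_rot: [[1.0, 0.002, -0.004], [0.002, -1.0, 0.002], [-0.004, -0.002, -1.0]]
force: [-0.5, -0.2, -0.1]
opening: 1.0
```

```bash
python3 - <<'E'
from rig import bot,vision
import cv2
print(bot.read_state()["position"])
a=vision.capture("side")["pixels"]
cv2.imwrite("pics/s3.png",cv2.resize(a[100:310,100:380],None,fx=2.6,fy=2.6))
a=vision.capture("top")["pixels"]
cv2.imwrite("pics/t3.png",cv2.resize(a[80:280,150:460],None,fx=2.5,fy=2.5))
E
```

```text
[ 0.44492947 -0.04539754  0.21754323]
```

View pics/s3.png

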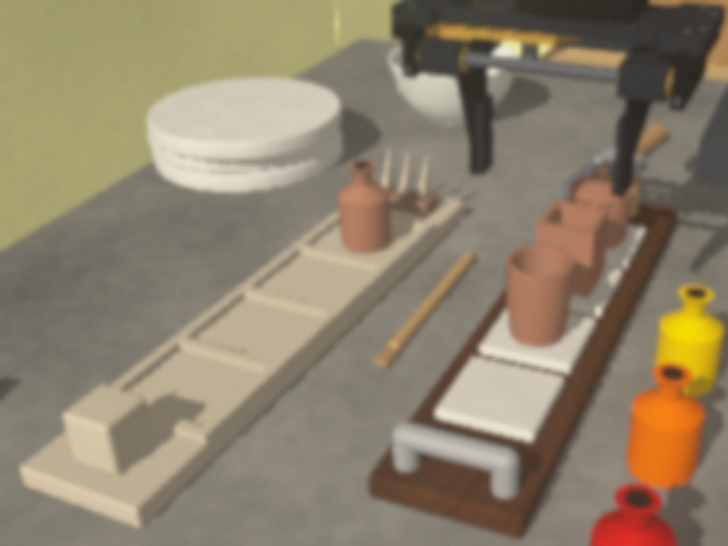

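View pics/t3.png

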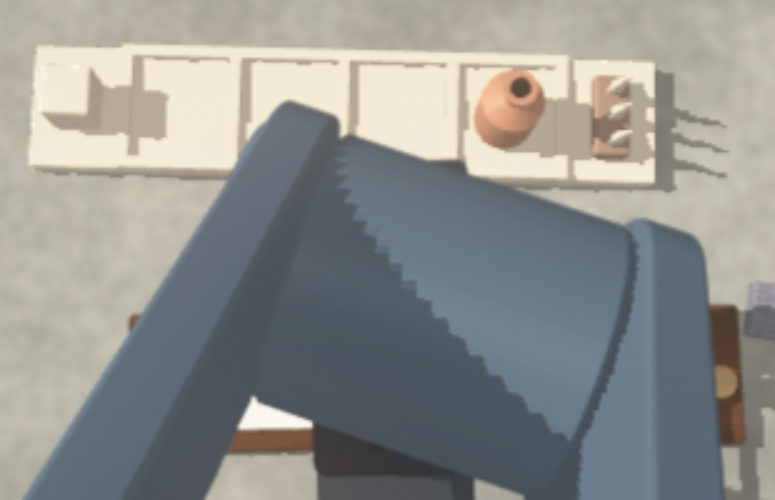

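The bottle stands upright in the pocket beside the cones, at side crop (363,215) and top crop (510,110). Next is the tumbler.

Call:
play_rows(
  series=[
    {"tx":0,"ty":0,"tz":-0.01,"turn":0},
    {"tx":0,"ty":0,"tz":-0.03,"turn":0},
    {"tx":0,"ty":0,"tz":-0.03,"turn":0},
    {"tx":0,"ty":0,"tz":-0.03,"turn":0},
    {"tx":0,"ty":0,"tz":-0.02,"turn":0},
    {"tx":0,"ty":0,"tz":-0.01,"turn":0},
    {"tx":0,"ty":0,"tz":-0.005,"turn":0},
    {"tx":0,"ty":0,"tz":-0.0024,"turn":0},
    {"tx":0,"ty":0,"tz":0,"turn":0},
  ],
)

```text
time_s: 12.3
position: [0.4492, -0.0476, 0.107]
tcp_rot: [[1.0, 0.001, 0.001], [0.001, -1.0, -0.0], [0.001, 0.0, -1.0]]
force: [0.1, -0.0, 0.7]
opening: 1.0
```

Call:
play_rows(
  series=[
    {"tx":0,"ty":0,"tz":0,"turn":0},
    {"tx":0,"ty":0,"tz":0,"turn":0},
    {"tx":0,"ty":0,"tz":0,"turn":0},
    {"tx":0,"ty":0,"tz":0,"turn":0},
    {"tx":0,"ty":0,"tz":0,"turn":0},
    {"tx":0,"ty":0,"tz":0,"turn":0},
    {"tx":0,"ty":0,"tz":0,"turn":0},
    {"tx":0,"ty":0,"tz":0,"turn":0},
  ],
  gripper=0,
)

```text
time_s: 13.1
position: [0.4488, -0.0474, 0.1068]
tcp_rot: [[1.0, 0.001, 0.0], [0.001, -1.0, -0.0], [0.0, 0.0, -1.0]]
force: [1.0, 0.3, 1.3]
opening: 0.542
```

Call:
play_rows(
  series=[
    {"tx":0,"ty":0,"tz":0.01,"turn":0},
    {"tx":0,"ty":0,"tz":0.02,"turn":0},
    {"tx":0,"ty":0,"tz":0.03,"turn":0},
    {"tx":0,"ty":0,"tz":0.03,"turn":0},
    {"tx":0,"ty":0,"tz":0.03,"turn":0},
    {"tx":0,"ty":0,"tz":0.03,"turn":0},
  ],
)

```text
time_s: 13.7
position: [0.4481, -0.0472, 0.228]
tcp_rot: [[1.0, 0.001, -0.001], [0.001, -1.0, 0.0], [-0.001, -0.0, -1.0]]
force: [0.5, 0.1, 0.2]
opening: 0.538
```

```bash
python3 - <<'E'
from rig import bot,vision
import cv2
print(bot.read_state()["position"])
a=vision.capture("side")["pixels"]
cv2.imwrite("pics/s4.png",cv2.resize(a[100:310,100:380],None,fx=2.6,fy=2.6))
E
```

```text
[ 0.44813173 -0.047191    0.22798596]
```

View pics/s4.png

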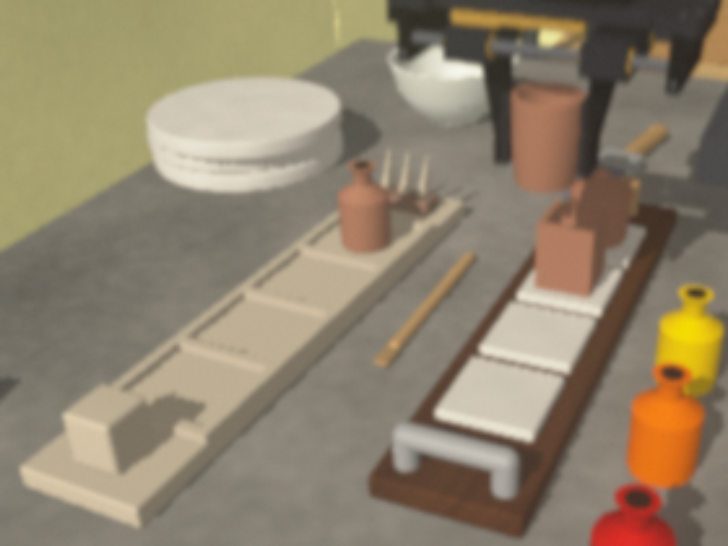

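Call:
play_rows(
  series=[
    {"tx":0.0239,"ty":-0.0026,"tz":0,"turn":0},
    {"tx":0.0239,"ty":-0.0026,"tz":0,"turn":0},
    {"tx":0.0239,"ty":-0.0026,"tz":0,"turn":0},
    {"tx":0.0239,"ty":-0.0026,"tz":0,"turn":0},
    {"tx":0.0239,"ty":-0.0026,"tz":0,"turn":0},
    {"tx":0.0239,"ty":-0.0026,"tz":0,"turn":0},
    {"tx":0.0239,"ty":-0.0026,"tz":0,"turn":0},
    {"tx":0.0239,"ty":-0.0026,"tz":0,"turn":0},
    {"tx":0.0239,"ty":-0.0026,"tz":0,"turn":0},
    {"tx":0.0239,"ty":-0.0026,"tz":0,"turn":0},
  ],
)

```text
time_s: 14.75
position: [0.64, -0.0681, 0.2261]
tcp_rot: [[1.0, 0.001, -0.002], [0.001, -1.0, 0.0], [-0.002, -0.0, -1.0]]
force: [0.1, 0.1, -1.0]
opening: 0.54
```

Call:
play_rows(
  series=[
    {"tx":0,"ty":0,"tz":0,"turn":0},
    {"tx":0,"ty":0,"tz":-0.03,"turn":0},
    {"tx":0,"ty":0,"tz":-0.03,"turn":0},
    {"tx":0,"ty":0,"tz":-0.03,"turn":0},
    {"tx":0,"ty":0,"tz":-0.03,"turn":0},
    {"tx":0,"ty":0,"tz":-0.02,"turn":0},
    {"tx":0,"ty":0,"tz":-0.01,"turn":0},
    {"tx":0,"ty":0,"tz":0,"turn":0},
    {"tx":0,"ty":0,"tz":0,"turn":0},
  ],
)

```text
time_s: 15.65
position: [0.6403, -0.0683, 0.1075]
tcp_rot: [[1.0, 0.001, 0.001], [0.001, -1.0, -0.0], [0.001, 0.0, -1.0]]
force: [-0.6, -0.1, -0.6]
opening: 0.541
```

```bash
python3 - <<'E'
from rig import bot,vision
import cv2
print(bot.read_state()["position"])
a=vision.capture("side")["pixels"]
cv2.imwrite("pics/s5.png",cv2.resize(a[100:310,100:380],None,fx=2.6,fy=2.6))
E
```

```text
[ 0.640294   -0.06830396  0.10747899]
```

View pics/s5.png

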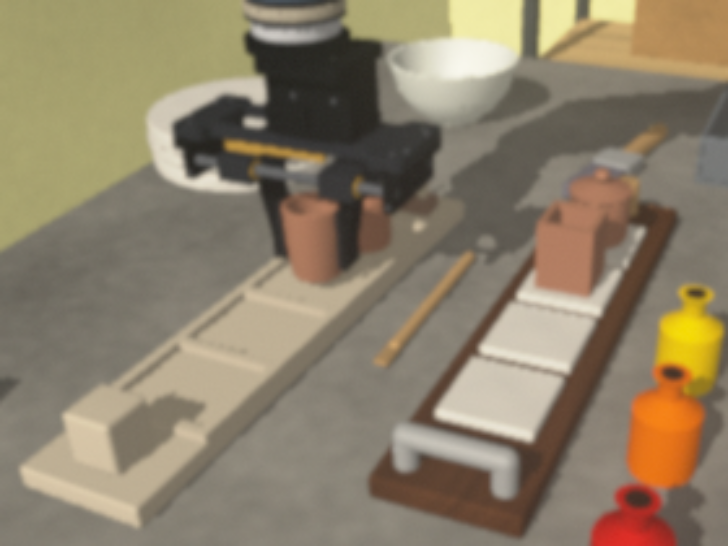

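The tumbler is held upright over the second pocket at crop (313,238). I lower it slowly.

Call:
play_rows(
  series=[
    {"tx":0,"ty":0,"tz":-0.005,"turn":0},
    {"tx":0,"ty":0,"tz":-0.003,"turn":0},
    {"tx":0,"ty":0,"tz":-0.002,"turn":0},
    {"tx":0,"ty":0,"tz":-0.001,"turn":0},
    {"tx":0,"ty":0,"tz":0,"turn":0},
    {"tx":0,"ty":0,"tz":0,"turn":0},
  ],
)

```text
time_s: 16.3
position: [0.6399, -0.0682, 0.0979]
tcp_rot: [[1.0, 0.001, -0.0], [0.001, -1.0, -0.0], [-0.0, 0.0, -1.0]]
force: [-0.7, -0.6, -2.0]
opening: 0.541
```

Call:
play_rows(
  series=[
    {"tx":0,"ty":0,"tz":-0.001,"turn":0},
    {"tx":0,"ty":0,"tz":0,"turn":0},
    {"tx":0,"ty":0,"tz":-0.0006,"turn":0},
    {"tx":0,"ty":0,"tz":0,"turn":0},
  ],
)

```text
time_s: 16.7
position: [0.6399, -0.0682, 0.0969]
tcp_rot: [[1.0, 0.001, 0.0], [0.001, -1.0, -0.0], [0.0, 0.0, -1.0]]
force: [-0.7, -0.2, 0.9]
opening: 0.539
```

Call:
play_rows(
  series=[
    {"tx":0,"ty":0,"tz":0,"turn":0},
    {"tx":0,"ty":0,"tz":0,"turn":0},
    {"tx":0,"ty":0,"tz":0,"turn":0},
    {"tx":0,"ty":0,"tz":0,"turn":0},
    {"tx":0,"ty":0,"tz":0,"turn":0},
  ],
  gripper=0.9,
)

```text
time_s: 17.2
position: [0.6399, -0.0682, 0.0966]
tcp_rot: [[1.0, 0.001, 0.0], [0.001, -1.0, -0.0], [0.0, 0.0, -1.0]]
force: [-0.6, 0.4, 0.1]
opening: 0.866
```

Call:
play_rows(
  series=[
    {"tx":0,"ty":0,"tz":0.01,"turn":0},
    {"tx":0,"ty":0,"tz":0.02,"turn":0},
    {"tx":0,"ty":0,"tz":0.03,"turn":0},
    {"tx":0,"ty":0,"tz":0.03,"turn":0},
    {"tx":0,"ty":0,"tz":0.03,"turn":0},
    {"tx":0,"ty":0,"tz":0.03,"turn":0},
  ],
)

```text
time_s: 17.8
position: [0.6401, -0.0682, 0.2193]
tcp_rot: [[1.0, 0.001, 0.002], [0.001, -1.0, -0.0], [0.002, 0.0, -1.0]]
force: [0.9, 1.0, -0.1]
opening: 0.897
```

Call:
play_rows(
  series=[
    {"tx":-0.03,"ty":-0.0094,"tz":0,"turn":0},
    {"tx":-0.03,"ty":-0.0094,"tz":0,"turn":0},
    {"tx":-0.03,"ty":-0.0094,"tz":0,"turn":0},
    {"tx":-0.03,"ty":-0.0094,"tz":0,"turn":0},
    {"tx":-0.03,"ty":-0.0094,"tz":0,"turn":0},
    {"tx":-0.03,"ty":-0.0094,"tz":0,"turn":0},
    {"tx":-0.03,"ty":-0.0094,"tz":0,"turn":0},
    {"tx":-0.0295,"ty":-0.0094,"tz":0,"turn":0},
    {"tx":0,"ty":0,"tz":0,"turn":0},
    {"tx":0,"ty":0,"tz":0,"turn":0},
  ],
  gripper=1,
)

```text
time_s: 18.8
position: [0.449, -0.1288, 0.2179]
tcp_rot: [[1.0, -0.0, 0.003], [-0.0, -1.0, -0.001], [0.003, 0.001, -1.0]]
force: [-0.3, -0.7, 0.8]
opening: 0.996
```

Call:
play_rows(
  series=[
    {"tx":0,"ty":0,"tz":-0.01,"turn":0},
    {"tx":0,"ty":0,"tz":-0.03,"turn":0},
    {"tx":0,"ty":0,"tz":-0.03,"turn":0},
    {"tx":0,"ty":0,"tz":-0.03,"turn":0},
    {"tx":0,"ty":0,"tz":-0.02,"turn":0},
    {"tx":0,"ty":0,"tz":-0.01,"turn":0},
    {"tx":0,"ty":0,"tz":-0.005,"turn":0},
    {"tx":0,"ty":0,"tz":-0.0024,"turn":0},
    {"tx":0,"ty":0,"tz":0,"turn":0},
  ],
)

```text
time_s: 19.7
position: [0.4488, -0.1284, 0.107]
tcp_rot: [[1.0, 0.001, 0.001], [0.001, -1.0, -0.0], [0.001, 0.0, -1.0]]
force: [0.2, -0.1, 0.3]
opening: 1.001
```

Call:
play_rows(
  series=[
    {"tx":0,"ty":0,"tz":0,"turn":0},
    {"tx":0,"ty":0,"tz":0,"turn":0},
    {"tx":0,"ty":0,"tz":0,"turn":0},
    {"tx":0,"ty":0,"tz":0,"turn":0},
    {"tx":0,"ty":0,"tz":0,"turn":0},
    {"tx":0,"ty":0,"tz":0,"turn":0},
    {"tx":0,"ty":0,"tz":0,"turn":0},
    {"tx":0,"ty":0,"tz":0,"turn":0},
  ],
  gripper=0,
)

```text
time_s: 20.5
position: [0.4484, -0.1284, 0.1068]
tcp_rot: [[1.0, 0.001, 0.0], [0.001, -1.0, -0.0], [0.0, 0.0, -1.0]]
force: [0.5, 0.4, 0.0]
opening: 0.505
```

Call:
play_rows(
  series=[
    {"tx":0,"ty":0,"tz":0.01,"turn":0},
    {"tx":0,"ty":0,"tz":0.02,"turn":0},
    {"tx":0,"ty":0,"tz":0.03,"turn":0},
    {"tx":0,"ty":0,"tz":0.03,"turn":0},
    {"tx":0,"ty":0,"tz":0.03,"turn":0},
    {"tx":0,"ty":0,"tz":0.03,"turn":0},
  ],
)

```text
time_s: 21.1
position: [0.4478, -0.1281, 0.228]
tcp_rot: [[1.0, 0.001, -0.0], [0.001, -1.0, 0.0], [-0.0, -0.0, -1.0]]
force: [-0.4, 0.2, -1.6]
opening: 0.507
```

```bash
python3 - <<'E'
from rig import bot,vision
import cv2
print(bot.read_state()["position"])
a=vision.capture("side")["pixels"]
cv2.imwrite("pics/s6.png",cv2.resize(a[100:310,100:380],None,fx=2.6,fy=2.6))
E
```

```text
[ 0.44781451 -0.12807105  0.22799707]
```

View pics/s6.png

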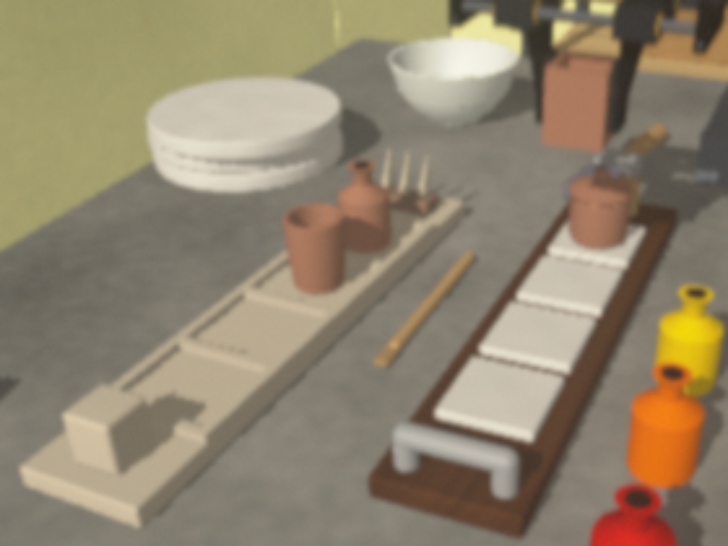

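The tumbler stands upright in the second pocket at (315,248), and the planter is held squarely at (577,100). I take it to the third pocket.

Call:
play_rows(
  series=[
    {"tx":0.0245,"ty":0.0175,"tz":0,"turn":0},
    {"tx":0.0245,"ty":0.0175,"tz":0,"turn":0},
    {"tx":0.0245,"ty":0.0175,"tz":0,"turn":0},
    {"tx":0.0245,"ty":0.0175,"tz":0,"turn":0},
    {"tx":0.0245,"ty":0.0175,"tz":0,"turn":0},
    {"tx":0.0245,"ty":0.0175,"tz":0,"turn":0},
    {"tx":0.0245,"ty":0.0175,"tz":0,"turn":0},
    {"tx":0.0245,"ty":0.0175,"tz":0,"turn":0},
    {"tx":0.0245,"ty":0.0175,"tz":0,"turn":0},
    {"tx":0.0245,"ty":0.0175,"tz":0,"turn":0},
  ],
)

```text
time_s: 22.15
position: [0.6444, 0.0124, 0.2262]
tcp_rot: [[1.0, 0.001, -0.002], [0.001, -1.0, 0.0], [-0.002, -0.0, -1.0]]
force: [0.1, -1.0, -0.7]
opening: 0.499
```

Call:
play_rows(
  series=[
    {"tx":0,"ty":0,"tz":0,"turn":0},
    {"tx":0,"ty":0,"tz":0,"turn":0},
    {"tx":0,"ty":0,"tz":-0.03,"turn":0},
    {"tx":0,"ty":0,"tz":-0.03,"turn":0},
    {"tx":0,"ty":0,"tz":-0.03,"turn":0},
    {"tx":0,"ty":0,"tz":-0.03,"turn":0},
    {"tx":0,"ty":0,"tz":-0.02,"turn":0},
    {"tx":0,"ty":0,"tz":-0.01,"turn":0},
    {"tx":0,"ty":0,"tz":0,"turn":0},
  ],
)

```text
time_s: 23.05
position: [0.6434, 0.0114, 0.1057]
tcp_rot: [[1.0, 0.0, -0.003], [0.0, -1.0, 0.0], [-0.003, -0.0, -1.0]]
force: [-0.5, -0.0, 0.1]
opening: 0.502
```

Call:
play_rows(
  series=[
    {"tx":0,"ty":0,"tz":-0.005,"turn":0},
    {"tx":0,"ty":0,"tz":-0.003,"turn":0},
    {"tx":0,"ty":0,"tz":-0.002,"turn":0},
    {"tx":0,"ty":0,"tz":-0.001,"turn":0},
    {"tx":0,"ty":0,"tz":0,"turn":0},
    {"tx":0,"ty":0,"tz":0,"turn":0},
  ],
)

```text
time_s: 23.65
position: [0.6444, 0.0117, 0.0982]
tcp_rot: [[1.0, 0.001, 0.0], [0.001, -1.0, -0.0], [0.0, 0.0, -1.0]]
force: [-0.1, -0.5, -2.0]
opening: 0.505
```

Call:
play_rows(
  series=[
    {"tx":0,"ty":0,"tz":-0.001,"turn":0},
    {"tx":0,"ty":0,"tz":0,"turn":0},
    {"tx":0,"ty":0,"tz":-0.0006,"turn":0},
    {"tx":0,"ty":0,"tz":0,"turn":0},
  ],
)

```text
time_s: 24.05
position: [0.6443, 0.0117, 0.0968]
tcp_rot: [[1.0, 0.001, 0.0], [0.001, -1.0, -0.0], [0.0, 0.0, -1.0]]
force: [-0.6, -0.2, -0.2]
opening: 0.507
```

Call:
play_rows(
  series=[
    {"tx":0,"ty":0,"tz":0,"turn":0},
    {"tx":0,"ty":0,"tz":0,"turn":0},
    {"tx":0,"ty":0,"tz":0,"turn":0},
    {"tx":0,"ty":0,"tz":0,"turn":0},
    {"tx":0,"ty":0,"tz":0,"turn":0},
  ],
  gripper=0.9,
)

```text
time_s: 24.55
position: [0.6443, 0.0117, 0.0966]
tcp_rot: [[1.0, 0.001, 0.0], [0.001, -1.0, -0.0], [0.0, 0.0, -1.0]]
force: [0.0, -0.0, 0.8]
opening: 0.854
```

Call:
play_rows(
  series=[
    {"tx":0,"ty":0,"tz":0.01,"turn":0},
    {"tx":0,"ty":0,"tz":0.02,"turn":0},
    {"tx":0,"ty":0,"tz":0.03,"turn":0},
    {"tx":0,"ty":0,"tz":0.03,"turn":0},
    {"tx":0,"ty":0,"tz":0.03,"turn":0},
    {"tx":0,"ty":0,"tz":0.03,"turn":0},
  ],
)

```text
time_s: 25.15
position: [0.6445, 0.0116, 0.2193]
tcp_rot: [[1.0, 0.001, 0.002], [0.001, -1.0, -0.0], [0.002, 0.0, -1.0]]
force: [-0.6, -0.9, 0.2]
opening: 0.901
```

Call:
play_rows(
  series=[
    {"tx":-0.0246,"ty":-0.0274,"tz":0,"turn":0},
    {"tx":-0.0246,"ty":-0.0274,"tz":0,"turn":0},
    {"tx":-0.0246,"ty":-0.0274,"tz":0,"turn":0},
    {"tx":-0.0246,"ty":-0.0274,"tz":0,"turn":0},
    {"tx":-0.0246,"ty":-0.0274,"tz":0,"turn":0},
    {"tx":-0.0246,"ty":-0.0274,"tz":0,"turn":0},
    {"tx":-0.0246,"ty":-0.0274,"tz":0,"turn":0},
    {"tx":-0.0246,"ty":-0.0274,"tz":0,"turn":0},
    {"tx":-0.0246,"ty":-0.0274,"tz":0,"turn":0},
    {"tx":-0.0246,"ty":-0.0274,"tz":0,"turn":0},
  ],
  gripper=1,
)

```text
time_s: 26.15
position: [0.447, -0.2086, 0.2182]
tcp_rot: [[1.0, 0.001, 0.002], [0.001, -1.0, -0.002], [0.002, 0.002, -1.0]]
force: [0.3, -0.1, -0.2]
opening: 0.998
```

Call:
play_rows(
  series=[
    {"tx":0,"ty":0,"tz":0,"turn":0},
    {"tx":0,"ty":0,"tz":0,"turn":0},
  ],
)

```text
time_s: 26.35
position: [0.4477, -0.2081, 0.2178]
tcp_rot: [[1.0, -0.001, 0.002], [-0.001, -1.0, -0.001], [0.002, 0.001, -1.0]]
force: [0.1, 0.1, 0.5]
opening: 0.999
```

```bash
python3 - <<'E'
from rig import bot,vision
import cv2
print(bot.read_state()["position"])
a=vision.capture("side")["pixels"]
cv2.imwrite("pics/s7.png",cv2.resize(a[100:310,100:380],None,fx=2.6,fy=2.6))
E
```

```text
[ 0.44770062 -0.20810647  0.2178179 ]
```

View pics/s7.png

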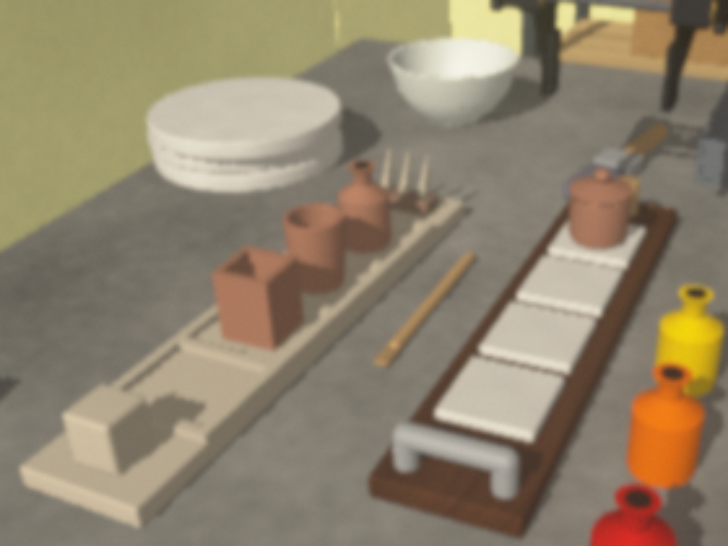

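The planter stands in the third pocket at (260,300), and the jaws are open above the jar at (600,208). I pick the jar up now.

Call:
play_rows(
  series=[
    {"tx":0,"ty":0,"tz":-0.01,"turn":0},
    {"tx":0,"ty":0,"tz":-0.03,"turn":0},
    {"tx":0,"ty":0,"tz":-0.03,"turn":0},
    {"tx":0,"ty":0,"tz":-0.03,"turn":0},
    {"tx":0,"ty":0,"tz":-0.02,"turn":0},
    {"tx":0,"ty":0,"tz":-0.01,"turn":0},
    {"tx":0,"ty":0,"tz":-0.005,"turn":0},
    {"tx":0,"ty":0,"tz":-0.0024,"turn":0},
    {"tx":0,"ty":0,"tz":0,"turn":0},
  ],
)

```text
time_s: 27.3
position: [0.4479, -0.2076, 0.107]
tcp_rot: [[1.0, 0.001, 0.001], [0.001, -1.0, -0.001], [0.001, 0.001, -1.0]]
force: [0.0, 0.6, 0.2]
opening: 0.998
```

Call:
play_rows(
  series=[
    {"tx":0,"ty":0,"tz":0,"turn":0},
    {"tx":0,"ty":0,"tz":0,"turn":0},
    {"tx":0,"ty":0,"tz":0,"turn":0},
    {"tx":0,"ty":0,"tz":0,"turn":0},
    {"tx":0,"ty":0,"tz":0,"turn":0},
    {"tx":0,"ty":0,"tz":0,"turn":0},
    {"tx":0,"ty":0,"tz":0,"turn":0},
    {"tx":0,"ty":0,"tz":0,"turn":0},
  ],
  gripper=0,
)

```text
time_s: 28.1
position: [0.4476, -0.2076, 0.1068]
tcp_rot: [[1.0, 0.001, 0.0], [0.001, -1.0, -0.0], [0.0, 0.0, -1.0]]
force: [0.9, -0.3, 1.2]
opening: 0.576
```

Call:
play_rows(
  series=[
    {"tx":0,"ty":0,"tz":0.01,"turn":0},
    {"tx":0,"ty":0,"tz":0.02,"turn":0},
    {"tx":0,"ty":0,"tz":0.03,"turn":0},
    {"tx":0,"ty":0,"tz":0.03,"turn":0},
    {"tx":0,"ty":0,"tz":0.03,"turn":0},
    {"tx":0,"ty":0,"tz":0.03,"turn":0},
  ],
)

```text
time_s: 28.7
position: [0.4469, -0.2071, 0.2278]
tcp_rot: [[1.0, 0.001, -0.001], [0.001, -1.0, 0.001], [-0.001, -0.001, -1.0]]
force: [-0.6, -1.8, -2.0]
opening: 0.571
```

```bash
python3 - <<'E'
from rig import bot,vision
import cv2
print(bot.read_state()["position"])
a=vision.capture("side")["pixels"]
cv2.imwrite("pics/s8.png",cv2.resize(a[100:310,100:380],None,fx=2.6,fy=2.6))
E
```

```text
[ 0.44692559 -0.20711482  0.22783346]
```

View pics/s8.png

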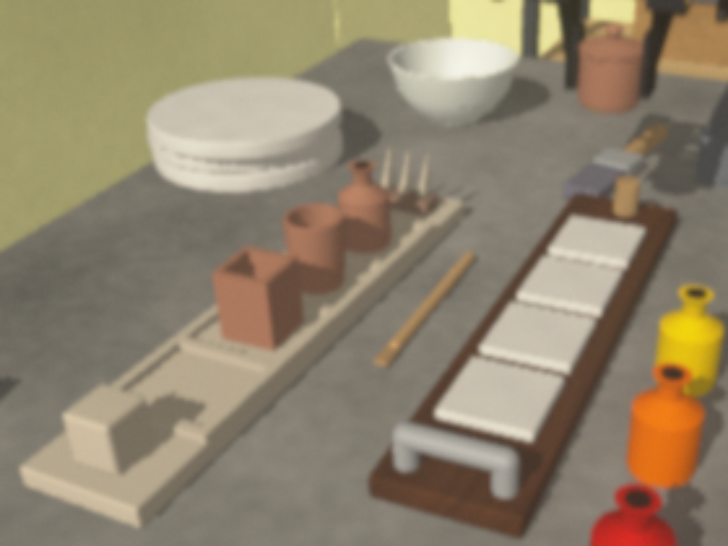

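The jar is held upright at (608,72). It goes to the last pocket.

Call:
play_rows(
  series=[
    {"tx":0.025,"ty":0.0374,"tz":0,"turn":0},
    {"tx":0.025,"ty":0.0374,"tz":0,"turn":0},
    {"tx":0.025,"ty":0.0374,"tz":0,"turn":0},
    {"tx":0.025,"ty":0.0374,"tz":0,"turn":0},
    {"tx":0.025,"ty":0.0374,"tz":0,"turn":0},
    {"tx":0.025,"ty":0.0374,"tz":0,"turn":0},
    {"tx":0.025,"ty":0.0374,"tz":0,"turn":0},
    {"tx":0.025,"ty":0.0374,"tz":0,"turn":0},
    {"tx":0.025,"ty":0.0374,"tz":0,"turn":0},
    {"tx":0.025,"ty":0.0374,"tz":0,"turn":0},
  ],
)

```text
time_s: 29.75
position: [0.6474, 0.093, 0.2258]
tcp_rot: [[1.0, 0.001, -0.002], [0.001, -1.0, -0.0], [-0.002, 0.0, -1.0]]
force: [0.4, -0.9, -0.9]
opening: 0.574
```

Call:
play_rows(
  series=[
    {"tx":0,"ty":0,"tz":0,"turn":0},
    {"tx":0,"ty":0,"tz":0,"turn":0},
    {"tx":0,"ty":0,"tz":-0.03,"turn":0},
    {"tx":0,"ty":0,"tz":-0.03,"turn":0},
    {"tx":0,"ty":0,"tz":-0.03,"turn":0},
    {"tx":0,"ty":0,"tz":-0.03,"turn":0},
    {"tx":0,"ty":0,"tz":-0.02,"turn":0},
    {"tx":0,"ty":0,"tz":-0.01,"turn":0},
    {"tx":0,"ty":0,"tz":0,"turn":0},
  ],
)

```text
time_s: 30.65
position: [0.6466, 0.091, 0.1056]
tcp_rot: [[1.0, 0.0, -0.003], [0.0, -1.0, -0.0], [-0.003, 0.0, -1.0]]
force: [-0.8, 0.7, -0.1]
opening: 0.575
```

Call:
play_rows(
  series=[
    {"tx":0,"ty":0,"tz":-0.005,"turn":0},
    {"tx":0,"ty":0,"tz":-0.003,"turn":0},
    {"tx":0,"ty":0,"tz":-0.002,"turn":0},
    {"tx":0,"ty":0,"tz":-0.001,"turn":0},
    {"tx":0,"ty":0,"tz":0,"turn":0},
    {"tx":0,"ty":0,"tz":0,"turn":0},
  ],
)

```text
time_s: 31.25
position: [0.6476, 0.0917, 0.0981]
tcp_rot: [[1.0, 0.001, 0.0], [0.001, -1.0, -0.0], [0.0, 0.0, -1.0]]
force: [0.0, 0.2, -1.4]
opening: 0.57
```

Call:
play_rows(
  series=[
    {"tx":0,"ty":0,"tz":-0.001,"turn":0},
    {"tx":0,"ty":0,"tz":0,"turn":0},
    {"tx":0,"ty":0,"tz":-0.0006,"turn":0},
    {"tx":0,"ty":0,"tz":0,"turn":0},
  ],
)

```text
time_s: 31.65
position: [0.6475, 0.0916, 0.0968]
tcp_rot: [[1.0, 0.001, 0.0], [0.001, -1.0, 0.0], [0.0, -0.0, -1.0]]
force: [-0.8, 0.6, -0.7]
opening: 0.571
```

Release, lift, and move back clear for a top view.

Call:
play_rows(
  series=[
    {"tx":0,"ty":0,"tz":0,"turn":0},
    {"tx":0,"ty":0,"tz":0,"turn":0},
    {"tx":0,"ty":0,"tz":0,"turn":0},
    {"tx":0,"ty":0,"tz":0,"turn":0},
    {"tx":0,"ty":0,"tz":0,"turn":0},
  ],
  gripper=0.9,
)

```text
time_s: 32.15
position: [0.6476, 0.0916, 0.0967]
tcp_rot: [[1.0, 0.001, 0.0], [0.001, -1.0, 0.0], [0.0, -0.0, -1.0]]
force: [-0.6, -0.2, 0.6]
opening: 0.877
```

Call:
play_rows(
  series=[
    {"tx":0,"ty":0,"tz":0.01,"turn":0},
    {"tx":0,"ty":0,"tz":0.02,"turn":0},
    {"tx":0,"ty":0,"tz":0.03,"turn":0},
    {"tx":0,"ty":0,"tz":0.03,"turn":0},
    {"tx":0,"ty":0,"tz":0.03,"turn":0},
    {"tx":0,"ty":0,"tz":0.03,"turn":0},
  ],
)

```text
time_s: 32.75
position: [0.6477, 0.0917, 0.2193]
tcp_rot: [[1.0, 0.001, 0.002], [0.001, -1.0, -0.0], [0.002, 0.0, -1.0]]
force: [0.2, -0.2, -1.0]
opening: 0.899
```

Call:
play_rows(
  series=[
    {"tx":-0.03,"ty":0,"tz":0.01,"turn":0},
    {"tx":-0.03,"ty":0,"tz":0.01,"turn":0},
    {"tx":-0.03,"ty":0,"tz":0.01,"turn":0},
    {"tx":-0.03,"ty":0,"tz":0.01,"turn":0},
    {"tx":-0.03,"ty":0,"tz":0.01,"turn":0},
    {"tx":-0.03,"ty":0,"tz":0.01,"turn":0},
    {"tx":-0.03,"ty":0,"tz":0,"turn":0},
    {"tx":0,"ty":0,"tz":0,"turn":0},
    {"tx":0,"ty":0,"tz":0,"turn":0},
  ],
)

```text
time_s: 33.65
position: [0.4803, 0.0917, 0.266]
tcp_rot: [[1.0, 0.001, 0.003], [0.001, -1.0, -0.0], [0.003, 0.0, -1.0]]
force: [-0.3, -0.2, -0.1]
opening: 0.904
```

```bash
python3 - <<'E'
from rig import bot,vision
from h import *
a=vision.capture("side")["pixels"]
cv2.imwrite("pics/s9.png",cv2.resize(a[100:310,100:380],None,fx=2.6,fy=2.6))
p=vision.capture("top");f=2.5
big=cv2.resize(p["pixels"][80:280,150:460],None,fx=f,fy=f)
def draw(X,c):
    q=(proj(p,X)-[150,80]+.5)*f-.5;cv2.polylines(big,[np.round(q).astype(int)],True,c,1)
def circ(x,y,z,r): a=np.linspace(0,6.28,60);draw(np.c_[x+r*np.cos(a),y+r*np.sin(a),z+0*a],(0,255,0))
circ(.6358,-.1483,.088,.012);circ(.6398,-.0684,.076,.024);circ(.6478,.0914,.0605,.0265)
draw([[.6438+a*.022,.0115+b*.022,.072] for a,b in((-1,-1),(-1,1),(1,1),(1,-1))],(0,255,0))
cv2.imwrite("pics/t9.png",big)
print(bot.read_state()["position"],bot.read_state()["time_s"])
E
```

```text
[0.4811606  0.09152222 0.26545025] 33.75
```

View pics/s9.png

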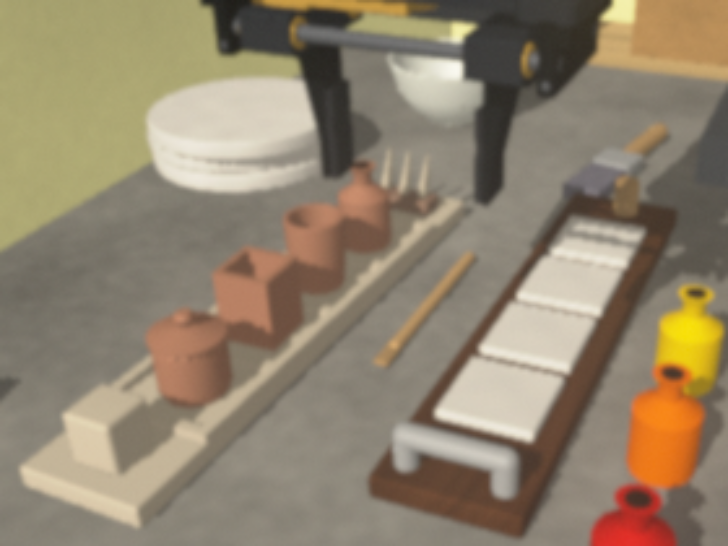

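View pics/t9.png

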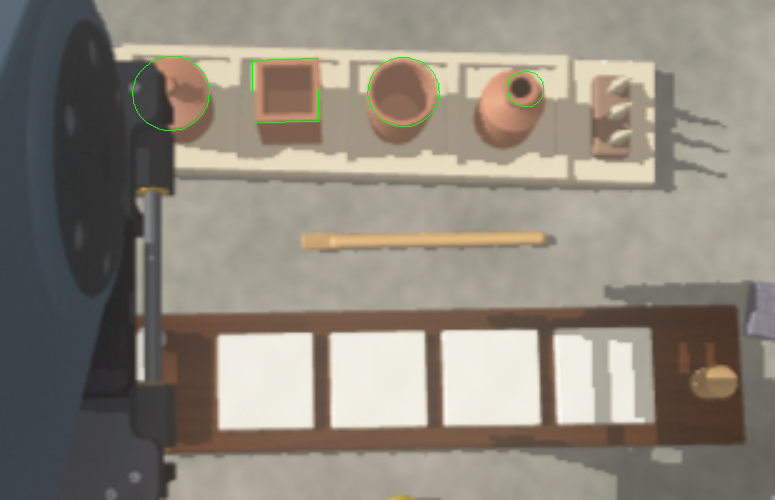

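All four pots stand upright and within about 2 mm of the predicted outlines. Counted from the cones, the order is bottle (520,95), tumbler (403,95), planter (287,95), jar (180,95). The gripper touches nothing.

```bash
python3 -c "
from rig import bot
print(bot.hand_in())"
```

```text
the job is handed in; nothing more can be done
None
```

All four pots are in the rack pockets, standing upright, and the job is handed in. The hand-in gave no verdict.

- **Order:** Counted from the steel handle, the ware board held bottle, tumbler, planter, jar. I placed them in that same order counted from the cones. I identified the bottle by its clay colour and its plaster bat. The red, orange and yellow look-alikes were left alone.
- **Placing:** I lowered each pot in steps of 1 mm or less at the end. The wrist force I read after each move stayed within about 2 N. I did not measure the contact force on the rack directly.
- **Last checks:** The top and side pictures showed all four pots upright. The rims seen from above matched the predicted pocket-centre outlines to about 2 mm, against 16 mm allowed. The gripper partly hid the jar in the top picture, so I judged it mainly from the side view, where it stood level. The gripper was open and clear of everything, and the clock read about 34 s.
- **Disagreed or failed:**
  - The network's rack mask gave a slightly different pose (yaw −3.3° against −2.9°). I used my own fit to the pocket walls.
  - In the top view the networks ranked two of the coloured look-alikes above the real bottle in the mask results.
  - My first move calls were refused because each row needs all four keys, and nothing moved.

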